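# Connect a blow-off tube and set its air valve

## Task

Shut the air valve fully by swinging its yellow lever back to the closed stop, the thick black mark on the dial. With the valve shut, take the green nozzle tube out of the rack and push it straight down into the push-fit port, past the seal until it bottoms, then let go of it and swing the lever open until it points along the red pointer. Leave the black spare tube standing in the rack, and the screwdriver, white cap and carton where they lie.

Things in the scene. Friction and masses are not known exactly. Their poses are not given: they have to be found in the camera images.
- airpoint: Fixed bench air point: dark steel base 90 x 250 x 8 mm carrying, in a row along its y, an aluminium block with the push-fit port (y = -80 mm), a brass pipe and a brass ball valve (y = +70 mm) with a round white dial plate (120 mm across, top 49 mm above the table) under a yellow lever. Origin: centre of the base's underside, on the table; z up.
- port (a point): Centre of the port's mouth: top of the round black collet (29 mm across, 66 mm above the table) on the aluminium block (46 x 46 x 60 mm). z up. The hole goes straight down: 16 mm wide for 6 mm, then a lead-in to 13.5 mm. The seal stops the tube's foot 18 mm down; from about 7 N it gives way slowly, without springing back, until the foot bottoms on a hard stop 32 mm below the mouth.
- valve_axis (a point): On the valve's vertical turning axis, at mid-height of the lever (88 mm above the table); axes parallel to the airpoint's.
- lever_grip (a point): Point on the yellow lever's centre line, 50 mm from the turning axis, at mid-height (88 mm above the table); turns with the lever. The lever is a level bar 10 mm wide, 14 mm tall, reaching 65 mm from the axis along this frame's -x, from a round hub of 28 mm. z up.
- lever (a joint): Valve opening in rad: 0 = closed (hard stop; lever along the airpoint's -x, over the thick black mark on the dial), growing clockwise seen from above to 1.571 = fully open (along the airpoint's +y, away from the port; hard stop). Thin dial marks every 15 degrees. Stays where it is left: friction about 3 N at the grip point. Starts partly open.
- pointer: Red arrow fixed flat on the dial, marking the wanted opening: from 18 to 84 mm from the valve axis, top 52 mm above the table. Origin on the valve axis at table height; the arrow points along its own -x, so the lever is right when its -x is parallel to this -x. Always between 0.55 and 1.25 rad open.
- rack: Fixed grey rack block 56 (x) x 130 (y) x 36 mm tall on the table, origin at the centre of its underside, z up. Two blind holes 14 mm wide and 26 mm deep at y = -35 and +35 mm, each holding a tube upright; which tube stands in which hole varies.
- tube: Green rigid nozzle tube, 12 mm in diameter, 110 mm long; the top 14 mm is a tapered brass nozzle; about 30 g. A white band runs from 32 to 36 mm above the foot: its lower edge is level with the collet's top when the tube is home. Origin: centre of its foot (lower end, chamfered); z along the tube to the nozzle. At the start the foot is 10 mm above the table.
- tube_foot (a point): Centre of the green tube's lower end (the same point as the origin of the tube).
- spare: Black spare tube of the same shape as the green one, also standing in the rack; not to be used. Origin: centre of its foot.
- driver: Black-handled screwdriver lying on the bench; bystander.
- cap: White plastic round cap, 72 mm across and 12 mm tall, on the bench; bystander.
- carton: Cardboard box 100 x 75 x 50 mm on the bench; bystander.

How it is judged:
On the way, in this order (a step that is already met when the one before it is completed fails the run):
1. the valve is fully shut (lever within 0.08 rad of the closed stop) (value of joint lever below 0.08 rad), for 0.2 s.
2. with the valve still shut (within 0.12 rad), the green tube is pushed home in the port: foot at least 29.5 of the 32 mm deep, upright (z of tube_foot in the frame of port below -0.0295 m and horizontal distance between tube_foot and port below 0.004 m and angle between tube's own z axis and vertical below 0.12 rad and value of joint lever below 0.12 rad), for 0.2 s.
At the end, for the whole second after the job is handed in: The green tube stands fully home in the port (foot at least 29.5 of 32 mm below the mouth, within 4 mm of its axis, within 0.12 rad of upright) and at rest, and the lever rests within 0.09 rad (5 degrees) of the red pointer's direction (z of tube_foot in the frame of port below -0.0295 m and horizontal distance between tube_foot and port below 0.004 m and angle between tube's own z axis and vertical below 0.12 rad and angle between the x axis of lever_grip and the x axis of pointer, either way round below 0.09 rad and linear speed of tube below 0.02 m/s and velocity of joint lever between -0.05 and 0.05 rad/s); the robot touches nothing.
It fails at once if the spare tube is knocked or taken out of its place (moved over 15 mm, or tilted over 0.3 rad) (distance of spare from where it was at the start of the episode above 0.015 m or angle between spare's own z axis and vertical above 0.3 rad).
It fails at once if the screwdriver, cap or carton is moved by more than 20 mm (distance of any of driver, cap, carton from where it was at the start of the episode above 0.02 m).
It also fails if it takes over 67 s, if anything falls off the work surface, if the arm or the gripper's body presses on something with over 40 N, if the wrist force passes 120 N, or if a joint passes its speed limit or range.

## Robot

A 7-joint arm with a two-finger parallel gripper is mounted at the origin on the work surface. World frame = base frame: x ahead of the robot, y to its left, z up, the work surface at z = 0. Lengths are in m, angles in rad, forces in N, time in s.
With the tool pointing down it reaches from about 0.425 to 0.875 m from the base axis. Payload 4.7 kg.
Tool frame: the origin (TCP) lies at the very end of the fingers, on their centre line; the grasp point (between the pads) lies 19 mm behind it; z points along the fingers, y is the line along which they close (so a half turn about z gives the same grasp; the last joint's range is limited). The gripper opens to 87 mm and grips with 3 to 60 N. Pads are 19 mm wide; open, the fingers measure 117 mm over their backs; the gripper's body (75 mm by 190 mm) begins 51 mm behind the grasp point.
Start: joints at [-1.207, 0.321, -0.07, 1.45, 0.023, 1.371, -0.057], TCP at [0.223, 0.611, 0.223] pointing down, gripper open.
Joint ranges: [-2.86, 2.86], [-0.3, 2.09], [-1.38, 1.24], [0.06, 2.45], [-1.56, 4.7], [0.09, 2.05], [-2.69, 2.69]. Speed limits (rad/s): [2.57, 2.57, 3.14, 3.14, 3.14, 3.14, 3.14].

## Interface

Orientations are given as a rotation vector (axis times angle).
In Python, from bench import ctrl, imaging, ticket gives the robot as it stands.
- The arm moves only by the tool jog_arm, never from a script. Its argument "rows" is text: rows parted by semicolons, each of 7 numbers parted by spaces: the shift along the tool's x, y, z in cm, then the turn, a rotation vector about the tool's x, y, z in rad, then the closure, from -1 (fully open) to 1 (shut), so that 0 is half open. A call has 1 to 5 rows; each row shifts and turns the commanded pose from where the row before left it, along the tool's axes as they then stand; what a row does not reach is not made up. A row lasts 1/8 s, in which the tool goes at most 62.5 mm and 10.7 degrees, less where a joint would pass 70% of its speed; a pose out of reach is approached as far as the arm can. A call with a gripper value outside its range is refused whole. The fingers move at their own pace and stop on an object; "force" is the grip in N (left out, the last holds). Time passes only in rows, so rows that do not move let the fingers close. It gives the time, the measured TCP pose, the force, the opening and the grip force at its end, in the units of the state.
- ctrl.get_state(): the state, without advancing time (a new reading comes with each control period).
- imaging.get_image(name): name is "side" or "top" or "wrist"; returns a dict with "img" (384x512x3 uint8, blue, green, red), "vertical_fov" (degrees; the focal length in pixels is half the picture's height over the tangent of half this angle, whatever the lens; pixels are square), "cx", "cy" (the principal point, pixels), "origin" and "orientation" of the camera in the world. Camera axes: x right, y down, z forward; pixel columns grow to the right and rows downward; lengths in m; the calibration is good to about 2 mm. A picture is of the moment at which its call begins. There is no depth.
- ticket.close_job(): hands the job in; it is judged then, once.
The state is a dict: "time": time; "joint_positions": joint angles; "qd": joint speeds; "joint_torque": joint torques, N m; "position": TCP position; "tool_rot": TCP orientation; "ft_force": force on the tool from outside, world axes, zero at the start; "torque": the same for the moment, N m; "grip_width": opening from 0.0 (shut) to 1.0 (fully open); "grip_force": force on a finger pad.
Only numpy, scipy, OpenCV 4.12 (cv2) and the standard library are available. Lean on these libraries where they do the work, as an engineer would, in place of code of your own. Each camera call takes 0.05 s, during which the arm holds its last target. There are 200 camera calls.

## Working session

There is one attempt and no reset: what is moved stays moved. The work goes in short steps, Python scripts to look and compute and a tool call to move; the robot and the scene stay as the last step left them, time stands still between calls to the robot, and variables do not carry over. Pictures are saved under pics/ and viewed, at most 10 in all, crops included, and the job is handed in when it is done.

Besides the shell and the picture viewer there is one more tool, called in YAML: its name, and indented under it one key for each argument. jog_arm: Moves the arm, as the interface text tells. Its arguments: {"type":"object","properties":{"rows":{"type":"string"},"force":{"type":"number"}},"required":["rows"]}

```bash
mkdir -p pics; cat > h.py <<'E'
import numpy as np, cv2
from scipy.spatial.transform import Rotation as R
from bench import ctrl, imaging
def rot(o):
    o=np.array(o,float)
    if o.shape==(3,3): return o
    return R.from_rotvec(o).as_matrix() if o.size==3 else R.from_quat(o).as_matrix()
def ray(d,u,v):
    h=d["img"].shape[0]; f=h/2/np.tan(np.radians(d["vertical_fov"])/2)
    return np.array(d["origin"]), rot(d["orientation"])@np.array([(u-d["cx"])/f,(v-d["cy"])/f,1])
def onz(d,u,v,z):
    o,r=ray(d,u,v); return o+r*(z-o[2])/r[2]
def proj(d,p):
    h=d["img"].shape[0]; f=h/2/np.tan(np.radians(d["vertical_fov"])/2)
    c=rot(d["orientation"]).T@(np.array(p)-d["origin"]); return d["cx"]+f*c[0]/c[2], d["cy"]+f*c[1]/c[2]
E
python3 - <<'E'
from h import *
for n in ["top","side"]:
    d=imaging.get_image(n); cv2.imwrite(f"pics/{n}0.png",d["img"])
    print(n,{k:v for k,v in d.items() if k!="img"})
s=ctrl.get_state(); print(s)
E
```

```text
top {'vertical_fov': 46.35759252488133, 'cx': 256.9674892214243, 'cy': 188.9557098622244, 'origin': array([ 0.36590726, -0.02685069,  1.4539529 ]), 'orientation': array([-2.12497144,  2.1537381 , -0.18613382])}
side {'vertical_fov': 53.14006572499799, 'cx': 260.58646358967883, 'cy': 189.6787285402254, 'origin': array([ 0.27384046, -0.61568348,  0.86918582]), 'orientation': array([-2.3874142 ,  0.60509339, -0.21710104])}
{'time': 0.1, 'joint_positions': array([-1.20689801,  0.32171433, -0.07010699,  1.45155472,  0.02262134,
        1.37079383, -0.05688681]), 'qd': array([ 0.00061019, -0.00077655, -0.00066105, -0.00265714, -0.00073473,
       -0.00079603,  0.00060613]), 'joint_torque': array([ 2.61859223e-04, -4.92570412e+01, -4.05372335e-01, -3.13399279e+01,
       -6.40745298e-02,  3.94979480e-02,  8.16805209e-05]), 'position': array([0.22263089, 0.61015878, 0.22159263]), 'tool_rot': array([-5.46529433e-01, -3.09349826e+00,  2.62728761e-03]), 'ft_force': array([ 0.82473621,  0.08787738, -0.22350551]), 'torque': array([-0.00478787, -0.01357001,  0.01691876]), 'grip_force': 0.0, 'grip_width': 0.9984759164111551}
```

View pics/top0.png

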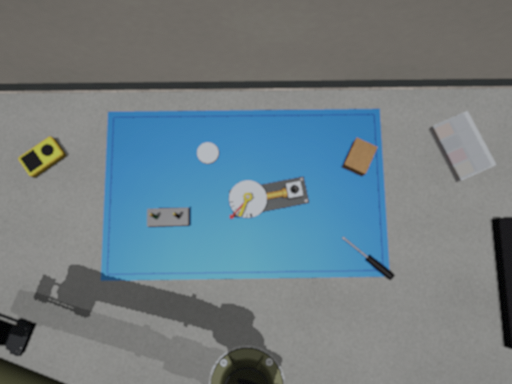

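View pics/side0.png

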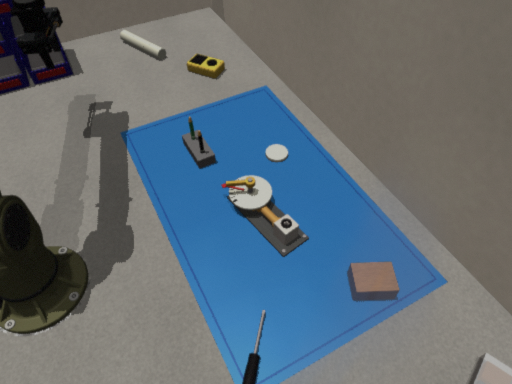

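The top view shows the air point with its dial at (247,198) and port at (295,189). The rack is at (168,217), the cap at (207,152), the carton at (361,156) and the driver at (368,258). In the side view the green tube stands at about (192,128) and the black spare at (201,142), so green is the one on the far side of the rack.

```bash
cat > m.py <<'E'
from h import *
t=imaging.get_image("top"); s=imaging.get_image("side")
def comps(d,name,lo,hi,box,mn=4):
    hsv=cv2.cvtColor(d["img"],cv2.COLOR_BGR2HSV); m=cv2.inRange(hsv,np.array(lo),np.array(hi))
    k=np.zeros_like(m); x0,y0,x1,y1=box; k[y0:y1,x0:x1]=m[y0:y1,x0:x1]
    n,l,st,c=cv2.connectedComponentsWithStats(k)
    for i in range(1,n):
        if st[i,4]>=mn: print(name,c[i].round(1),st[i],"minrect",cv2.minAreaRect(np.argwhere(l==i)[:,::-1].astype(np.float32)))
b=(140,170,320,230)
comps(t,"white",(0,0,150),(180,60,255),b,20)
comps(t,"yellow",(20,120,120),(33,255,255),b)
comps(t,"red",(0,150,90),(8,255,255),b);comps(t,"red2",(172,150,90),(180,255,255),b)
comps(t,"grey",(0,0,60),(180,60,145),(140,195,200,235),20)
comps(t,"green",(40,60,20),(90,255,200),(140,195,200,235),2)
comps(t,"base",(0,0,0),(180,110,95),(200,170,320,225),20)
def crop(d,x0,y0,x1,y1,k): return cv2.resize(d["img"][y0:y1,x0:x1],None,fx=k,fy=k,interpolation=cv2.INTER_CUBIC)
a=crop(t,140,170,320,232,4.4); c=crop(s,175,110,315,255,2)
c=cv2.copyMakeBorder(c,0,0,0,a.shape[1]-c.shape[1],cv2.BORDER_CONSTANT)
cv2.imwrite("pics/z1.png",np.vstack([a,c]))
for n,u,v,z in [("dial",247,198,.049),("port",295,189,.066),("rack",168,217,.036),("cap",207,152,.012),("carton",361,156,.05),("driver",368,258,.01)]: print(n,onz(t,u,v,z).round(3))
E
python3 m.py
```

```text
white [247.9 197.5] [229 180  38  38 962] minrect ((247.5, 198.5), (37.0, 37.0), 90.0)
white [294.  189.1] [286 181  17  17 156] minrect ((293.80767822265625, 189.03846740722656), (14.512594223022461, 15.297059059143066), 78.69007110595703)
yellow [276.5 193.6] [268 190  18   8  83] minrect ((276.5192565917969, 193.59616088867188), (4.510670185089111, 18.042680740356445), 78.69007110595703)
yellow [244.5 204.5] [239 194  13  22  51] minrect ((244.19117736816406, 204.0146942138672), (4.8019609451293945, 23.15230941772461), 30.963756561279297)
grey [168.1 216.9] [148 208  41  19 693] minrect ((168.0, 217.0), (18.0, 40.0), 90.0)
green [154.8 216.3] [153 216   4   2   6] minrect ((154.5, 216.5), (1.0, 3.0), 90.0)
base [274.8 186. ] [264 181  25  11 134] minrect ((276.3676452636719, 185.92999267578125), (6.455367088317871, 24.69879913330078), 79.2156982421875)
base [289.2 197.9] [266 182  40  28 112] minrect ((286.6770324707031, 200.11215209960938), (17.675758361816406, 44.865234375), 62.10273361206055)
base [294. 189.] [291 186   7   7  37] minrect ((294.0000305175781, 189.00001525878906), (5.656853675842285, 5.656853675842285), 45.0)
dial [ 0.571 -0.009  0.049]
port [ 0.595 -0.16   0.066]
rack [0.515 0.242 0.036]
cap [0.732 0.122 0.012]
carton [ 0.703 -0.377  0.05 ]
driver [ 0.378 -0.392  0.01 ]
```

View pics/z1.png

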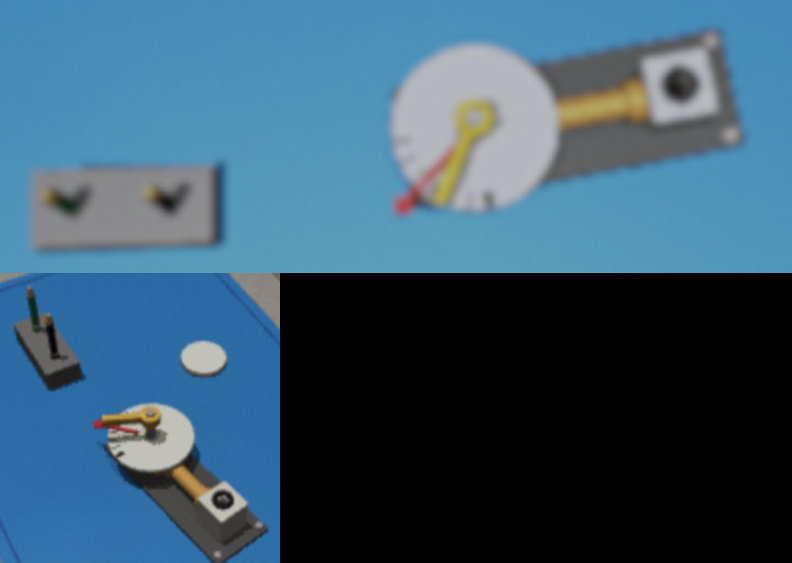

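The zoomed view shows the dial centre near (474,120), the lever tip at (440,203), the red arrowhead at (403,207) and the black closed mark at (488,200). The green tube is in the left-hand hole (68,206). The lever sits between the closed mark and the pointer.

```bash
cat >> h.py <<'E'
def yawof(s):
    y=R.from_rotvec(s["tool_rot"]).as_matrix()[:,1]; return np.degrees(np.arctan2(y[1],y[0]))
def goto(p,yaw):
    "shift (tool cm) + turn (rotvec, tool axes) from the measured pose to TCP p, straight down, closing axis at yaw deg (mod 180)"
    s=ctrl.get_state(); M=R.from_rotvec(s["tool_rot"]); 
    dy=(yaw-yawof(s)+90)%180-90; a=np.radians(yawof(s)+dy); y=[np.cos(a),np.sin(a),0]; z=[0,0,-1]; x=np.cross(y,z)
    T=R.from_matrix(np.c_[x,y,z])
    print("t",round(s["time"],2),"pos",s["position"].round(4),"yaw",yawof(s).round(1),"F",s["ft_force"].round(1),"w",round(s["grip_width"],3),
     "\n shift cm",(M.inv().apply(np.array(p)-s["position"])*100).round(2),"turn",(M.inv()*T).as_rotvec().round(3))
E
python3 - <<'E'
from h import *
t=imaging.get_image("top"); 
port=onz(t,294,189,.066); dial=onz(t,247.6,197.9,.049)
print("port",port,"dial",dial,np.linalg.norm((dial-port)[:2]))
y=(dial-port)[:2];y/=np.linalg.norm(y); ang=lambda v:np.degrees(np.arctan2(v[1],v[0]))
x=np.array([y[1],-y[0]]); print("closed dir",ang(-x),"open dir",ang(y))
mark=onz(t,140+488/4.4,170+202/4.4,.049); print("mark dir",ang((mark-dial)[:2]))
hub=onz(t,140+474/4.4,170+118/4.4,.095); tip=onz(t,140+438/4.4,170+205/4.4,.095); print("hub",hub,"lever dir",ang((tip-hub)[:2]))
a=t["img"].astype(int); m=(a[...,2]-a[...,1]>50)&(a[...,2]-a[...,0]>40); m[:190]=0;m[230:]=0;m[:,:222]=0;m[:,250:]=0
v,u=np.nonzero(m); P=np.array([onz(t,i,j,.052) for i,j in zip(u,v)])
d=P[:,:2]-dial[:2]; w=np.linalg.norm(d,axis=1); print(len(u),"pointer dir",ang(d[w>.06].mean(0)),ang(d[w>.03].mean(0)),w.max())
rk=onz(t,168,217,.036); print("rack",rk)
for n,u,v in [("green top",140+50/4.4,170+193/4.4),("black top",140+151/4.4,170+192/4.4)]: print(n,onz(t,u,v,.118))
E
```

```text
port [ 0.5950915  -0.15694141  0.066     ] dial [ 0.57123129 -0.01079286  0.049     ] 0.14808345539389972
closed dir -170.72769790130826 open dir 99.27230209869177
mark dir -170.30878981025668
hub [ 0.56785136 -0.01174399  0.095     ] lever dir 157.10871016781118
20 pointer dir 138.46959791450217 138.644320175211 0.08209095073433664
rack [0.51526847 0.24211005 0.036     ]
green top [0.51669364 0.27634751 0.118     ]
black top [0.51646961 0.20788914 0.118     ]
```

```bash
python3 -c "
from h import *
goto([.524,.009,.16],67)"
```

```text
t 0.25 pos [0.2228 0.6104 0.222 ] yaw 70.0 F [1.  0.3 0.7] w 1.0 
 shift cm [-48.91 -46.17   6.25] turn [-0.001  0.     0.052]
```

jog_arm:
  rows: "-4 -3.8 0 0 0 0 -0.2;-4 -3.8 0 0 0 0 -0.2;-4 -3.8 0 0 0 0 -0.2;-4 -3.8 0 0 0 0.05 -0.2;-4 -3.8 0 0 0 0 -0.2"

```text
time: 0.88
position: [0.3439, 0.3606, 0.2227]
tool_rot: [0.625, 3.078, 0.001]
ft_force: [0.2, 0.0, -0.6]
grip_width: 0.614
grip_force: 0.0
```

jog_arm:
  rows: "-4 -3.8 0 0 0 0 -0.2;-4 -3.8 0 0 0 0 -0.2;-4 -3.8 0 0 0 0 -0.2;-4 -3.8 0 0 0 0 -0.2;-4 -3.8 0 0 0 0 -0.2"

```text
time: 1.5
position: [0.4538, 0.1079, 0.2228]
tool_rot: [0.624, 3.078, 0.001]
ft_force: [0.4, -0.2, -0.3]
grip_width: 0.599
grip_force: 0.0
```

```bash
python3 - <<'E'
from h import *
d=imaging.get_image("wrist"); cv2.imwrite("pics/w1.png",d["img"])
goto([.524,.009,.16],67)
hsv=cv2.cvtColor(d["img"],cv2.COLOR_BGR2HSV)
print(d["origin"],d["orientation"],d["vertical_fov"])
E
```

```text
t 1.55 pos [0.4567 0.0993 0.2231] yaw 66.5 F [ 2.4 -6.5  0.5] w 0.599 
 shift cm [-9.75 -5.59  6.36] turn [-0.002  0.004 -0.008]
[0.37584145 0.14020838 0.3841678 ] [2.39261857 1.5847958  0.25009737] 62.58614105175926
```

View pics/w1.png

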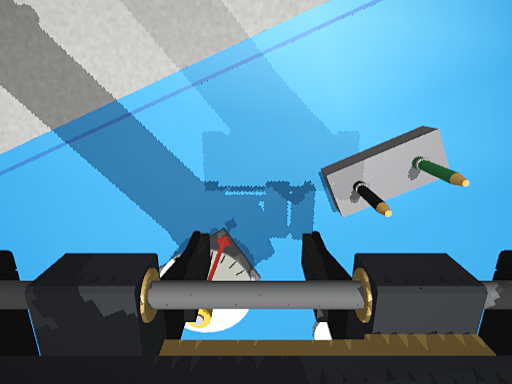

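The wrist view shows the rack with the green tube at (415,162)–(462,182) and the black tube at (360,187)–(388,211). The red arrowhead is at (223,243), and the lever is hidden behind the left finger. Next I move above the lever.

jog_arm:
  rows: "-3.3 -1.9 1.5 0 0 0 -0.2;-3.3 -1.9 1.5 0 0 0 -0.2;-3.2 -1.8 1.4 0 0 0 -0.2;0 0 0 0 0 0 -0.2"

```text
time: 2.05
position: [0.5219, 0.0169, 0.1774]
tool_rot: [-0.631, -3.076, 0.004]
ft_force: [0.4, 1.0, 0.2]
grip_width: 0.604
grip_force: 0.0
```

```bash
python3 - <<'E'
from h import *
goto([.524,.009,.082],67)
t=imaging.get_image("top"); s=imaging.get_image("side"); w=imaging.get_image("wrist")
f=lambda d,x0,y0,x1,y1,k: cv2.resize(d["img"][y0:y1,x0:x1],None,fx=k,fy=k,interpolation=cv2.INTER_CUBIC)
a=f(s,200,140,310,240,3.5); b=cv2.resize(w["img"][190:384,100:420],(400,243))
b=cv2.copyMakeBorder(b,0,a.shape[0]-243,0,0,cv2.BORDER_CONSTANT)
cv2.imwrite("pics/w2.png",np.hstack([a,b]))
E
```

```text
t 2.05 pos [0.5219 0.0169 0.1774] yaw 66.8 F [0.4 1.  0.2] w 0.604 
 shift cm [-0.51 -0.62  9.55] turn [-0.003 -0.001 -0.003]
```

View pics/w2.png

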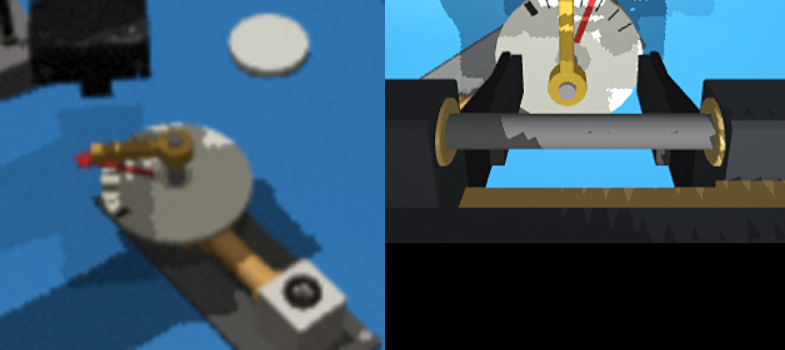

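The lever lies parallel to the fingers' plane and between them (lever x≈566, finger midline ≈583), with the black mark to its left and the red pointer to its right. I'll descend and grip.

jog_arm:
  rows: "-0.5 -0.6 2.5 0 0 0 -0.2;0 0 3 0 0 0 -0.2;0 0 3 0 0 0 -0.2;0 0 1 0 0 0 0.2;0 0 0 0 0 0 0.6"
  force: 10

```text
time: 2.82
position: [0.5239, 0.0132, 0.0838]
tool_rot: [-0.622, -3.079, -0.0]
ft_force: [1.1, -0.0, 0.7]
grip_width: 0.453
grip_force: 0.0
```

jog_arm:
  rows: "0 0 0 0 0 0 1;0 0 0 0 0 0 1;0 0 0 0 0 0 1;0 0 0 0 0 0 1"

```text
time: 3.32
position: [0.5242, 0.0115, 0.0843]
tool_rot: [0.625, 3.078, -0.001]
ft_force: [-3.4, -3.1, 6.7]
grip_width: 0.118
grip_force: 10.0
```

```bash
python3 -c "
from h import *
goto([.524,.009,.082],67)"
```

```text
t 3.33 pos [0.5242 0.0115 0.0843] yaw 67.0 F [-3.4 -3.1  6.7] w 0.118 
 shift cm [-0.08 -0.23  0.23] turn [-0.     0.     0.001]
```

jog_arm:
  rows: "-0.06 -0.76 0 0 0 -0.15 1;-0.06 -0.76 0 0 0 -0.15 1;-0.06 -0.76 0 0 0 -0.15 1;0 0 0 0 0 0 1"

```text
time: 3.82
position: [0.5197, -0.011, 0.0842]
tool_rot: [0.078, -3.139, -0.0]
ft_force: [-3.9, -2.9, 6.7]
grip_width: 0.115
grip_force: 9.9
```

jog_arm:
  rows: "-0.06 -0.76 0 0 0 -0.15 1;0 0 0 0 0 0 1;0 -0.2 0 0 0 -0.04 1;0 0 0 0 0 0 1"

```text
time: 4.32
position: [0.5206, -0.0187, 0.0841]
tool_rot: [0.376, -3.117, -0.004]
ft_force: [-5.1, -0.3, 8.6]
grip_width: 0.12
grip_force: 10.2
```

```bash
python3 -c "
from h import *
goto([.57-.05*np.cos(np.radians(9.5)),-.0115-.05*np.sin(np.radians(9.5)),.082],99.5)"
```

```text
t 4.33 pos [ 0.5206 -0.0187  0.0841] yaw 103.8 F [-5.1 -0.3  8.6] w 0.12 
 shift cm [ 0.02 -0.11  0.21] turn [ 0.002 -0.002  0.074]
```

jog_arm:
  rows: "0 -0.3 0 0 0 0.04 1;0 -0.2 0 0 0 0.03 1;0 0 0 0 0 0 1;0 0 0 0 0 0 1"

```text
time: 4.82
position: [0.5207, -0.0188, 0.084]
tool_rot: [0.272, -3.126, -0.012]
ft_force: [-7.4, 9.5, 8.9]
grip_width: 0.114
grip_force: 10.0
```

```bash
python3 -c "
from h import *
w=imaging.get_image('wrist'); cv2.imwrite('pics/w3.png',w['img'])
goto([.57-.05*np.cos(np.radians(9.5)),-.0115-.05*np.sin(np.radians(9.5)),.082],99.5)"
```

```text
t 4.88 pos [ 0.5207 -0.0188  0.084 ] yaw 99.9 F [-7.9  9.6  9.5] w 0.113 
 shift cm [ 0.02 -0.1   0.19] turn [ 0.008 -0.004  0.008]
```

View pics/w3.png

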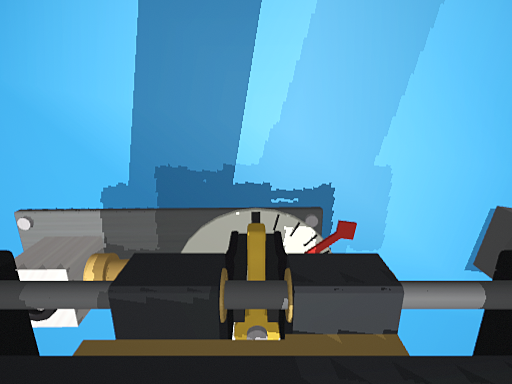

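The reaction is about 10 N with no further motion, and the lever lies over the thick black mark at (256,216), so the valve is shut. I'll release and rise.

jog_arm:
  rows: "0 0.3 0 0 0 0 0.6;0 0 0 0 0 0 0.2;0 0 0 0 0 0 0;0 0 -4 0 0 0 0;0 0 -5 0 0 0 0"

```text
time: 5.5
position: [0.5213, -0.022, 0.1735]
tool_rot: [0.265, -3.128, 0.001]
ft_force: [1.8, -0.5, 0.5]
grip_width: 0.486
grip_force: 0.0
```

```bash
python3 -c "
from h import *
goto([.516,.277,.2],90)"
```

```text
t 5.5 pos [ 0.5213 -0.022   0.1735] yaw 99.7 F [ 1.8 -0.5  0.5] w 0.486 
 shift cm [-4.51 29.56 -2.67] turn [-0.001 -0.003  0.169]
```

jog_arm:
  rows: "-0.9 5.9 -1.5 0 0 0 0;-0.9 5.9 -1.2 0 0 0 0;-0.9 5.9 0 0 0 0 0;-0.9 5.9 0 0 0 0 0;-0.9 5.9 0 0 0 0.17 0"

```text
time: 6.12
position: [0.5169, 0.2783, 0.2006]
tool_rot: [0.008, 3.141, 0.0]
ft_force: [0.6, -0.4, -0.9]
grip_width: 0.501
grip_force: 0.0
```

jog_arm:
  rows: "0 0 0 0 0 0 0;0 0 0 0 0 0 0"

```text
time: 6.38
position: [0.5169, 0.2761, 0.2002]
tool_rot: [0.001, -3.142, 0.002]
ft_force: [0.2, -0.2, -0.9]
grip_width: 0.499
grip_force: 0.0
```

```bash
python3 - <<'E'
from h import *
goto([.516,.277,.066],90)
w=imaging.get_image("wrist"); cv2.imwrite("pics/w4.png",w["img"])
t=imaging.get_image("side"); 
print(proj(w,[.516,.277,.12]),proj(w,[.516,.277,.036]),proj(w,[.516,.207,.12]))
np.savez("w4.npz",**{k:np.array(v) for k,v in w.items()})
E
```

```text
t 6.38 pos [0.5169 0.2761 0.2002] yaw 90.0 F [ 0.2 -0.2 -0.9] w 0.499 
 shift cm [ 0.09  0.11 13.42] turn [-0.001 -0.     0.001]
(np.float64(258.1354733028046), np.float64(200.63134695759058)) (np.float64(257.75312401989413), np.float64(174.7505043506968)) (np.float64(171.68177280710128), np.float64(200.59268270993806))
```

View pics/w4.png

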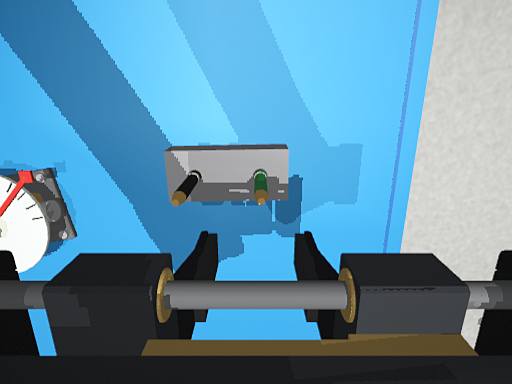

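The green tube's top is at (262,203), against a predicted (258,201), so it stands about 3 mm further along +y. The spare is at (177,203). I'll correct for that and descend.

jog_arm:
  rows: "-0.05 0.3 2 0 0 0 0;0 0 3 0 0 0 0;0 0 3 0 0 0 0;0 0 3 0 0 0 0;0 0 2.4 0 0 0 0"

```text
time: 7.1
position: [0.5175, 0.2778, 0.0657]
tool_rot: [-0.004, -3.141, 0.001]
ft_force: [-0.1, 0.5, -0.6]
grip_width: 0.503
grip_force: 0.0
```

jog_arm:
  rows: "0 0 0 0 0 0 0.4;0 0 0 0 0 0 0.7;0 0 0 0 0 0 0.7"
  force: 15

```text
time: 7.48
position: [0.5182, 0.2801, 0.0682]
tool_rot: [0.001, 3.139, 0.002]
ft_force: [-0.8, 0.3, 0.4]
grip_width: 0.245
grip_force: 0.0
```

jog_arm:
  rows: "0 0 0 0 0 0 1;0 0 0 0 0 0 1;0 0 0 0 0 0 1"
  force: 25

```text
time: 7.85
position: [0.5178, 0.2803, 0.0676]
tool_rot: [-0.0, 3.14, 0.001]
ft_force: [0.5, -0.6, 5.3]
grip_width: 0.129
grip_force: 25.0
```

jog_arm:
  rows: "0 0 -1.5 0 0 0 1;0 0 -3 0 0 0 1;0 0 -4 0 0 0 1;0 0 -4 0 0 0 1;0 0 -2 0 0 0 1"

```text
time: 8.48
position: [0.5177, 0.2802, 0.2148]
tool_rot: [-0.0, 3.139, 0.003]
ft_force: [-0.2, 0.2, -0.3]
grip_width: 0.128
grip_force: 25.0
```

```bash
python3 - <<'E'
from h import *
goto([.595,-.157,.2],90)
w=imaging.get_image("wrist"); cv2.imwrite("pics/w5.png",w["img"])
s=imaging.get_image("side"); t=imaging.get_image("top"); cv2.imwrite("pics/s5.png",s["img"])
# port in side view: dark collet blob near predicted
u,v=proj(s,[.595,-.157,.066]); print("pred side",u,v)
g=cv2.cvtColor(s["img"],cv2.COLOR_BGR2GRAY); u0,v0=int(u)-9,int(v)-9; p=g[v0:v0+19,u0:u0+19]
m=(p<85).astype(np.uint8); n,l,st,c=cv2.connectedComponentsWithStats(m)
for i in range(1,n): print(st[i],c[i]+[u0,v0],onz(s,*(c[i]+[u0,v0]),.066))
g=cv2.cvtColor(t["img"],cv2.COLOR_BGR2GRAY)[181:198,286:303]; q=np.clip(120-g.astype(float),0,None); q[:4]=0;q[-4:]=0;q[:,:4]=0;q[:,-4:]=0
vv,uu=np.mgrid[181:198,286:303]; U,V=(q*uu).sum()/q.sum(),(q*vv).sum()/q.sum(); print("top",U,V,onz(t,U,V,.066))
E
```

```text
t 8.47 pos [0.5177 0.2802 0.2148] yaw 90.0 F [-0.2  0.2 -0.3] w 0.128 
 shift cm [ -7.73 -43.72   1.42] turn [0.002 0.003 0.   ]
pred side 286.00013499705136 222.49547642802816
[ 0  0  7  4 25] [279.68 214.36] [ 0.59372195 -0.12739772  0.066     ]
[ 4  6 11  9 69] [285.97101449 223.11594203] [ 0.59395779 -0.15860123  0.066     ]
[ 0 15  4  4 10] [278. 230.] [ 0.56577139 -0.16700128  0.066     ]
[15 16  4  3  8] [293.875 230.375] [ 0.60004644 -0.18684618  0.066     ]
top 293.8759417378202 188.95580110497238 [ 0.59523713 -0.15655555  0.066     ]
```

jog_arm:
  rows: "-0.9 -5 0 0 0 0 1;-0.9 -5 0 0 0 0 1;-0.9 -5 0 0 0 0 1;-0.9 -5 0 0 0 0 1;-0.9 -5 0 0 0 0 1"

```text
time: 9.25
position: [0.5611, 0.0283, 0.2099]
tool_rot: [0.001, -3.139, 0.001]
ft_force: [0.2, 0.8, -0.3]
grip_width: 0.13
grip_force: 25.0
```

jog_arm:
  rows: "-0.8 -5 0.5 0 0 0 1;-0.8 -5 1 0 0 0 1;-0.8 -5 1 0 0 0 1;-0.8 -3.8 1 0 0 0 1;0 0 0 0 0 0 1"

```text
time: 9.88
position: [0.5918, -0.1625, 0.1739]
tool_rot: [-0.01, -3.137, 0.003]
ft_force: [-0.2, 1.0, -0.7]
grip_width: 0.129
grip_force: 25.0
```

```bash
python3 - <<'E'
from h import *
goto([.5945,-.1575,.145],90)
E
```

```text
t 9.88 pos [ 0.5918 -0.1625  0.1739] yaw 89.6 F [-0.2  1.  -0.7] w 0.129 
 shift cm [-0.28  0.5   2.89] turn [-0.002 -0.005 -0.007]
```

jog_arm:
  rows: "0 0 0 0 0 0 1;-0.2 0.4 1.5 0 0 0 1;0 0 1.4 0 0 0 1;0 0 0 0 0 0 1;0 0 0 0 0 0 1"

```text
time: 10.5
position: [0.5962, -0.1539, 0.1476]
tool_rot: [-0.001, 3.142, -0.0]
ft_force: [0.5, -0.9, 0.2]
grip_width: 0.127
grip_force: 25.0
```

```bash
python3 - <<'E'
from h import *
goto([.5945,-.1575,.145],90)
s=imaging.get_image("side"); t=imaging.get_image("top"); w=imaging.get_image("wrist")
f=lambda d,x0,y0,x1,y1,k: cv2.resize(d["img"][y0:y1,x0:x1],None,fx=k,fy=k,interpolation=cv2.INTER_CUBIC)
a=f(s,250,170,325,250,5); b=f(w,130,150,390,384,1.5); h=max(a.shape[0],b.shape[0])
pad=lambda q: cv2.copyMakeBorder(q,0,h-q.shape[0],0,0,cv2.BORDER_CONSTANT)
cv2.imwrite("pics/w6.png",np.hstack([pad(a),pad(b)]))
p=ctrl.get_state()["position"]; foot=p-[0,0,.0576]
for d,n in((s,"side"),(w,"wrist")): print(n,"foot",proj(d,foot),"port",proj(d,[.5945,-.1575,.066]), "top tube",proj(d,p+[0,0,.052]))
E
```

```text
t 10.5 pos [ 0.5962 -0.1539  0.1476] yaw 90.0 F [ 0.5 -0.9  0.2] w 0.127 
 shift cm [ 0.17 -0.36  0.26] turn [-0.  0.  0.]
side foot (np.float64(286.4543240914462), np.float64(215.82082782695258)) port (np.float64(285.9318640948232), np.float64(222.7161434520323)) top tube (np.float64(288.93451606149563), np.float64(187.60133333673448))
wrist foot (np.float64(256.94149716580404), np.float64(211.69206727130697)) port (np.float64(252.86978977093008), np.float64(198.4651456406468)) top tube (np.float64(257.5860483225942), np.float64(307.9425486216683))
```

View pics/w6.png

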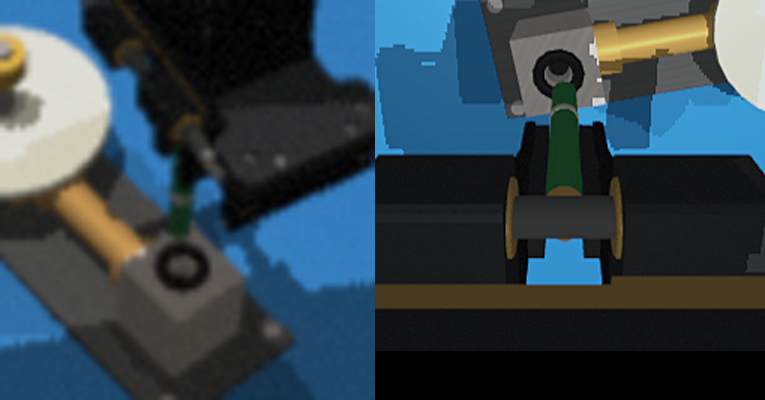

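The wrist view puts the collet centre at (252,199), as predicted. The tube foot is at (257,206), so it needs about −4 mm in tool y. I'll correct and lower into the mouth.

jog_arm:
  rows: "0.15 -0.4 1 0 0 0 1;0 0 0 0 0 0 1;0 0 0 0 0 0 1"

```text
time: 11.02
position: [0.5946, -0.1582, 0.1374]
tool_rot: [-0.0, -3.141, -0.0]
ft_force: [-0.4, 0.4, 0.0]
grip_width: 0.126
grip_force: 25.0
```

```bash
python3 - <<'E'
from h import *
goto([.5945,-.1578,.1056],90)
w=imaging.get_image("wrist")
a=cv2.resize(w["img"][150:300,170:340],None,fx=3.5,fy=3.5,interpolation=cv2.INTER_CUBIC)
cv2.imwrite("pics/w7.png",a)
E
```

```text
t 11.03 pos [ 0.5946 -0.1582  0.1374] yaw 90.0 F [-0.4  0.4  0. ] w 0.126 
 shift cm [0.   0.04 3.18] turn [ 0. -0. -0.]
```

View pics/w7.png

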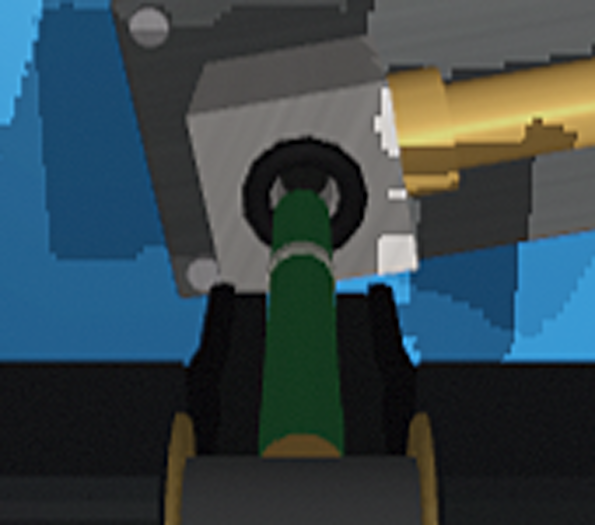

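The tube foot is about 0.7 mm left of the collet centre (302 against 305 at 4.3 px/mm). I'll nudge it and lower.

jog_arm:
  rows: "0 0.06 1 0 0 0 1;0 0 1 0 0 0 1;0 0 0.6 0 0 0 1;0 0 0 0 0 0 1"

```text
time: 11.58
position: [0.5955, -0.1573, 0.1111]
tool_rot: [-0.001, 3.14, -0.0]
ft_force: [3.8, -1.4, -2.3]
grip_width: 0.136
grip_force: 25.0
```

jog_arm:
  rows: "0 0 0.4 0 0 0 1;0 0 0.3 0 0 0 1;0 0 0.3 0 0 0 1;0 0 0 0 0 0 1"

```text
time: 12.08
position: [0.5959, -0.1575, 0.1029]
tool_rot: [-0.001, 3.139, 0.0]
ft_force: [3.7, 0.4, 5.1]
grip_width: 0.128
grip_force: 25.0
```

jog_arm:
  rows: "-0.1 0 0.4 0 0 0 1;0 0 0.4 0 0 0 1;0 0 0.4 0 0 0 1;0 0 0.2 0 0 0 1;0 0 0 0 0 0 1"
  force: 50

```text
time: 12.7
position: [0.5969, -0.1576, 0.0913]
tool_rot: [-0.0, 3.139, 0.002]
ft_force: [-1.2, 1.9, 18.4]
grip_width: 0.125
grip_force: 50.0
```

jog_arm:
  rows: "0 0 0.3 0 0 0 1;0 0 0.2 0 0 0 1;0 0 0 0 0 0 1;0 0 0 0 0 0 1"

```text
time: 13.2
position: [0.5988, -0.158, 0.0907]
tool_rot: [-0.0, 3.134, 0.003]
ft_force: [-5.3, 3.4, 37.5]
grip_width: 0.125
grip_force: 50.0
```

Force rises to 37 N with no further travel, so the tube has bottomed. I'll relax the push and let go.

jog_arm:
  rows: "0.1 0 -0.4 0 0 0 1;0 0 0 0 0 0 1;0 0 0 0 0 0 0.3;0 0 0 0 0 0 0;0 0 0 0 0 0 0"

```text
time: 13.82
position: [0.5933, -0.1574, 0.0855]
tool_rot: [-0.0, -3.139, -0.001]
ft_force: [-0.5, 0.9, -0.4]
grip_width: 0.377
grip_force: 0.0
```

jog_arm:
  rows: "0 0 -3 0 0 0 0;0 0 -4 0 0 0 0;0 0 -4 0 0 0 0;-3 4 0 0 0 0 0;0 4 0 0 0 0 0"

```text
time: 14.45
position: [0.6256, -0.0764, 0.1961]
tool_rot: [-0.001, -3.141, 0.0]
ft_force: [-0.8, 0.5, -0.2]
grip_width: 0.5
grip_force: 0.0
```

```bash
python3 - <<'E'
from h import *
goto([.57-.05*np.cos(np.radians(9.5)),-.0115-.05*np.sin(np.radians(9.5)),.18],99.5)
s=imaging.get_image("side"); w=imaging.get_image("wrist")
a=cv2.resize(s["img"][170:250,210:320],None,fx=3.5,fy=3.5,interpolation=cv2.INTER_CUBIC); b=cv2.resize(w["img"],(400,300))
h=max(a.shape[0],b.shape[0]); pad=lambda q: cv2.copyMakeBorder(q,0,h-q.shape[0],0,0,cv2.BORDER_CONSTANT)
cv2.imwrite("pics/w8.png",np.hstack([pad(a),pad(b)]))
# predicted tops if home
for n,z in(("top",.144),("band low",.066),("band high",.070)): print(n,proj(s,[.5948,-.1575,z]))
E
```

```text
t 14.45 pos [ 0.6256 -0.0764  0.1961] yaw 90.0 F [-0.8  0.5 -0.2] w 0.5 
 shift cm [10.49  5.66  1.61] turn [-0.    -0.    -0.166]
top (np.float64(287.6918471286201), np.float64(203.93761525080788))
band low (np.float64(286.033577879289), np.float64(222.6695938550085))
band high (np.float64(286.11361807867183), np.float64(221.76545159769955))
```

View pics/w8.png

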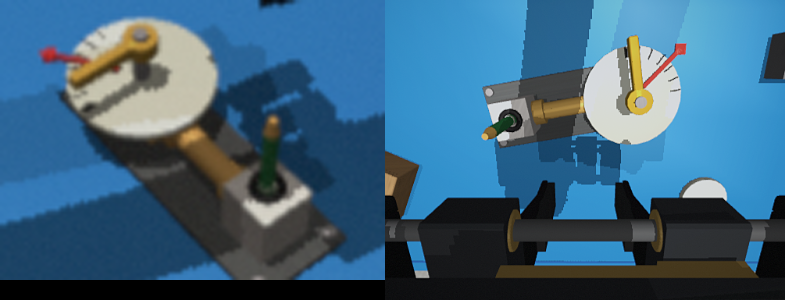

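The tube's top is at side pixel (287.7,203.4), against (287.7,203.9) predicted for home, so it is seated. I've used all my picture views, so from here I measure the lever and pointer numerically.

```bash
cat > ang.py <<'E'
from h import *
w=imaging.get_image("wrist"); hsv=cv2.cvtColor(w["img"],cv2.COLOR_BGR2HSV)
def fit(m,z,n):
    k,l,st,c=cv2.connectedComponentsWithStats(m); i=1+st[1:,4].argmax(); v,u=np.nonzero(l==i)
    P=np.array([onz(w,a,b,z)[:2] for a,b in zip(u,v)])
    d=np.linalg.norm(P-ax,axis=1); e=P[(d>.022)&(d<.09)]; q=np.polyfit if 0 else None
    L=cv2.fitLine(e.astype(np.float32),cv2.DIST_HUBER,0,1e-4,1e-4).ravel(); dd=np.degrees(np.arctan2(L[1],L[0]))
    m0=e.mean(0)-ax; to=np.degrees(np.arctan2(m0[1],m0[0]))
    if np.cos(np.radians(dd-to))<0: dd+=180
    print(n,len(e),"line dir",round(dd%360,1),"dir from axis",round(to%360,1),"far",d.max().round(3)); return
ax=np.array([.5700,-.0115])
# axis from the dial: white disc
u,v=proj(w,[*ax,.049])
yel=cv2.inRange(hsv,(20,120,60),(33,255,255)); red=cv2.inRange(hsv,(0,150,60),(8,255,255))|cv2.inRange(hsv,(172,150,60),(180,255,255))
for z in(.095,.052):
    a,b=map(int,proj(w,[*ax,z])); M=np.zeros_like(yel); cv2.circle(M,(a,b),160,255,-1)
    fit((yel if z>.09 else red)&M,z,"lever" if z>.09 else "pointer")
E
python3 ang.py; python3 - <<'E'
from h import *
w=imaging.get_image("wrist"); o=lambda u,v,z: onz(w,u,v,z)
h=o(326,129,.095); t=o(319,47,.095); print(h,t,np.degrees(np.arctan2(*(t-h)[[1,0]]))%360)
E
```

```text
lever 800 line dir 190.2 dir from axis 190.9 far 0.064
pointer 446 line dir 137.1 dir from axis 137.2 far 0.083
[ 0.56805351 -0.01754798  0.095     ] [ 0.50688187 -0.02728374  0.095     ] 189.04304519664106
```

jog_arm:
  rows: "3.5 1.9 0 0 0 0 0;3.5 1.9 0 0 0 0 0;3.5 1.9 0 0 0 -0.17 0;0 0 0 0 0 0 0;0 0 0 0 0 0 0"

```text
time: 15.28
position: [0.52, -0.0221, 0.1967]
tool_rot: [-0.262, 3.13, -0.001]
ft_force: [-0.1, 0.5, 0.4]
grip_width: 0.501
grip_force: 0.0
```

```bash
python3 -c "
from h import *
goto([.5207,-.0195,.083],100)"
```

```text
t 15.28 pos [ 0.52   -0.0221  0.1967] yaw 99.6 F [-0.1  0.5  0.4] w 0.501 
 shift cm [-0.11  0.25 11.37] turn [-0.001  0.001 -0.008]
```

jog_arm:
  rows: "0 0.2 3 0 0 0 0;0 0 3 0 0 0 0;0 0 3 0 0 0 0;0 0 2.3 0 0 0 0;0 0 0 0 0 0 0.6"
  force: 10

```text
time: 15.9
position: [0.5184, -0.0202, 0.0817]
tool_rot: [0.262, -3.126, 0.003]
ft_force: [0.5, 0.1, 0.6]
grip_width: 0.45
grip_force: 0.0
```

jog_arm:
  rows: "0 0 0 0 0 0 1;0 0 0 0 0 0 1;0 0 0 0 0 0 1;0 0 0 0 0 0 1"

```text
time: 16.4
position: [0.52, -0.0186, 0.0844]
tool_rot: [-0.267, 3.129, -0.0]
ft_force: [0.2, -0.6, 2.6]
grip_width: 0.116
grip_force: 10.0
```

jog_arm:
  rows: "-0.06 0.75 0 0 0 0.15 1;-0.06 0.75 0 0 0 0.15 1;-0.06 0.75 0 0 0 0.15 1;0 0 0 0 0 0 1"

```text
time: 16.9
position: [0.5212, 0.0044, 0.0844]
tool_rot: [0.435, 3.11, 0.001]
ft_force: [-0.3, 0.1, 5.3]
grip_width: 0.114
grip_force: 10.0
```

jog_arm:
  rows: "-0.06 0.75 0 0 0 0.15 1;-0.06 0.75 0 0 0 0.15 1;-0.06 0.75 0 0 0 0.15 1;0 0 0 0 0 0 1;0 0 0 0 0 0 1"

```text
time: 17.52
position: [0.5321, 0.0239, 0.0844]
tool_rot: [1.116, 2.936, 0.003]
ft_force: [-1.0, 0.8, 5.4]
grip_width: 0.115
grip_force: 10.0
```

```bash
python3 -c "
from h import *
a=np.radians(137.3)
goto([.57+.05*np.cos(a),-.0115+.05*np.sin(a),.083],47.3)"
```

```text
t 17.52 pos [0.5321 0.0239 0.0844] yaw 48.4 F [-1.   0.8  5.4] w 0.115 
 shift cm [-0.18 -0.03  0.14] turn [0.002 0.    0.018]
```

Near the target. I'll release, rise and measure.

jog_arm:
  rows: "0 0 0 0 0 0 0.5;0 0 0 0 0 0 0;0 0 -3 0 0 0 0;0 0 -4 0 0 0 0;0 0 -4 0 0 0 0"

```text
time: 18.15
position: [0.5311, 0.0232, 0.1942]
tool_rot: [-1.12, -2.934, 0.001]
ft_force: [0.7, 0.3, -0.3]
grip_width: 0.489
grip_force: 0.0
```

jog_arm:
  rows: "4 4 0 0 0 0 0;4 4 0 0 0 0 0;-4 4 0 0 0 0 0;0 0 0 0 0 0 0;0 0 0 0 0 0 0"

```text
time: 18.77
position: [0.5814, 0.1386, 0.1928]
tool_rot: [-1.122, -2.933, 0.003]
ft_force: [-0.3, -0.4, -0.2]
grip_width: 0.496
grip_force: 0.0
```

```bash
python3 ang.py; sed 's/"wrist"/"side"/;s/,160,255/,30,255/' ang.py > ang2.py; echo side; python3 ang2.py; sed 's/"wrist"/"top"/;s/,160,255/,28,255/' ang.py > ang3.py; echo top; python3 ang3.py; python3 -c "
from h import *
goto([.5,0,.1],48)
s=imaging.get_image('side'); u,v=287,203; p=s['img'][195:235,278:298]
hsv=cv2.cvtColor(p,cv2.COLOR_BGR2HSV); m=cv2.inRange(hsv,(40,60,15),(90,255,200)); print(cv2.boundingRect(m)); m=cv2.inRange(hsv,(5,80,60),(25,255,255)); k,l,st,c=cv2.connectedComponentsWithStats(m); print(st[1:], 'offset 278,195')"
```

```text
lever 709 line dir 57.3 dir from axis 339.6 far 0.161
pointer 352 line dir 137.3 dir from axis 136.2 far 0.085
side
lever 55 line dir 134.2 dir from axis 144.4 far 0.063
pointer 7 line dir 72.0 dir from axis 137.0 far 0.081
top
lever 30 line dir 138.9 dir from axis 138.4 far 0.064
pointer 5 line dir 161.6 dir from axis 137.7 far 0.08
t 18.93 pos [0.5812 0.139  0.1941] yaw 48.2 F [ 0.5 -0.   0.6] w 0.502 
 shift cm [ -3.23 -15.78   9.39] turn [ 0.001 -0.     0.003]
(6, 15, 5, 16)
[[ 8  9  3  5 13]
 [ 0 22  2  3  5]] offset 278,195
```

```bash
sed 's/,160,255/,85,255/' ang.py > ang4.py; python3 ang4.py; python3 - <<'E'
from h import *
w=imaging.get_image("wrist"); hsv=cv2.cvtColor(w["img"],cv2.COLOR_BGR2HSV)
m=cv2.inRange(hsv,(18,120,60),(33,255,255)); k,l,st,c=cv2.connectedComponentsWithStats(m)
for i in range(1,k):
    if st[i,4]>60:
        v,u=np.nonzero(l==i); P=np.array([onz(w,a,b,.095)[:2] for a,b in zip(u,v)]); L=cv2.fitLine(P.astype(np.float32),cv2.DIST_HUBER,0,1e-4,1e-4).ravel()
        print(st[i],P.mean(0).round(3),"dir",np.degrees(np.arctan2(L[1],L[0])).round(1)%180,P.min(0).round(3),P.max(0).round(3))
E
```

```text
lever 658 line dir 59.5 dir from axis 338.4 far 0.091
pointer 347 line dir 137.4 dir from axis 136.2 far 0.085
[262  71  15  16 123] [0.518 0.209] dir 14.0 [0.512 0.204] [0.523 0.216]
[119 218  18  36 505] [0.534 0.026] dir 135.9 [0.519 0.01 ] [0.549 0.042]
[157 268  17  55 435] [0.598 0.004] dir 127.9 [ 0.578 -0.022] [0.62 0.03]
[338 268  18  55 442] [0.718 0.137] dir 148.3 [0.69  0.117] [0.745 0.154]
[ 142  334  336   22 5652] [0.747 0.077] dir 48.9 [ 0.624 -0.066] [0.866 0.194]
```

The lever reads 135.9° in the wrist view and 138.7° in the top view. The pointer is at 137.4°, so both are well inside the 5° limit. The tube is seated and the arm is clear.

```bash
python3 -c "
from bench import ticket
print(ticket.close_job())"
```

```text
the job is handed in; nothing more can be done
None
```

I shut the valve, pushed the green tube home in the port and swung the lever open to within about 1.5° of the red pointer by camera, then handed the job in at about 19 s; the hand-in returned no verdict.

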